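# Burnish the rim of a cover blank on a coasting banding wheel

### The job

Take the burnisher from its rest and, with it in the gripper, set the banding wheel turning (its knob is there to be pushed) so that it coasts freely by itself at roughly a turn in three seconds (either way round), then lay the burnisher's sprung tip against the side rim of the brass blank and follow the rim in and out as it turns past, pressing with 1 to 4 newtons without a break for a good four seconds while the wheel still turns. Never jab the blank or over-speed the wheel, and leave the other things on the desk alone. Finally lift the burnisher clear, higher than the top of the knob, and finish there still holding it in the gripper; the wheel may run down by itself.

Things in the scene. Friction and masses are not known exactly. Their poses are not given: they have to be found in the camera images.
- burnisher: Burnisher: square rosewood handle 22 x 22 mm, 95 mm long, with a sprung steel tip rod; 150 g in all. Origin on the handle's axis at the grip point (handle runs from x = -55 to +40 mm); x points along the tool to its tip, z up as it lies level in its rest with the axis 60 mm above the desk. Grip it across y from above.
- tip (a point): Centre of the burnisher's steel ball tip, radius 8 mm, on the tool's axis 115 mm ahead of the burnisher's origin when not pressed in. The rod behind the ball is 10 mm in diameter. Tip and blank are oiled, friction about 0.1.
- plunger (a joint): How far the sprung tip is pressed into the handle along the tool's axis, m: 0 free, at most 0.030. The spring has 250 N/m and no preload, so 1 to 4 N is 4 to 16 mm.
- rest: Dark wooden rest, fixed to the desk: 160 x 60 mm foot 10 mm thick, with two notched posts 10 mm thick, at x = -40 mm (under the handle's end, 38 mm wide) and x = +75 mm (under the rod, 31 mm wide), tops up to 66 mm. Between them the handle is free below and at both sides. Origin under the burnisher's origin on the desk; x points as the burnisher lies.
- stand: Fixed round foot, 170 mm in diameter, of the free-turning banding wheel; origin on the desk, on the wheel's vertical axis. The wheel is a cast-iron disc 300 mm in diameter, upper face 82 mm above the desk, about 10 kg, moment of inertia about 0.11 kg m2 (may differ by a third). Bearing drag is small (0.003 N m s/rad + 0.002 N m): it coasts long, but pressing on the blank slows it.
- wheel (a joint): Turning angle of the wheel, rad, counterclockwise from above, unlimited, against the stand's x axis: at 0 the blank's long axis and the knob point along the stand's x. Keep it under 3 rad/s.
- blank: Brass harmonica cover blank clamped on the wheel, 120 mm long, 80 mm wide, 26 mm thick, with full half-round ends: its outline is all points 40 mm from a straight line 40 mm long. Origin at the centre of its underside, on the wheel's axis, 110 mm above the desk; x along its length. Its side rim spans 110 to 136 mm above the desk, overhanging a narrow riser, 28 mm clear above the wheel.
- knob (a point): Upright steel knob (round post, 16 mm in diameter) that turns with wheel and blank; it stands on the blank 50 mm from the wheel's axis along the blank's +x and rises from the blank's top at 136 mm to 199 mm above the desk. This point is on its axis, 165 mm above the desk. At the start it is on the stand's -y side, so a level tool pointing along +x can push it forwards (counterclockwise).
- comb: Bystander: boxwood comb 110 x 30 x 12 mm, origin at its underside.
- cover: Bystander: chrome harmonica cover 105 x 32 x 16 mm, origin at its underside.
- tin: Bystander: squat tin of reed shims, 75 mm in diameter, 28 mm high, origin at its underside.
- clip: Bystander: blued spring clip on a small wooden block gripping a brass reed plate upright, 100 x 45 mm, 61 mm high, origin at its underside.
Not all that is in view belongs to the job. Leave any green look-alike of the rest alone. Of the things that look like the burnisher, the smaller one is meant.

How it is judged:
By the outcome, as a careful person would: the job done as asked, in the order asked, and still so for the second after the job is handed in, while the arm keeps its last pose, push and grip.
It also fails if it takes over 51 s, if anything falls off the work surface, if the arm or the gripper's body presses on something with over 40 N, if the wrist force passes 120 N, or if a joint passes its speed limit or range.

### The arm

A 6-joint arm with a two-finger parallel gripper is mounted at the origin on the work surface. World frame = base frame: x ahead of the robot, y to its left, z up, the work surface at z = 0. Lengths are in mm, angles in rad, forces in N, time in s.
With the tool pointing down it reaches from about 400 to 925 mm from the base axis. Payload 12.5 kg.
Tool frame: the origin (TCP) lies between the finger pads, 19 mm behind the fingertips; this is the grasp point; x points along the fingers, z is the direction in which the jaws open and shut, and the axes are right-handed (so a half turn about x gives the same grasp; the last joint's range is limited). The gripper opens to 95 mm and grips with 3 to 60 N. Pads are 20 mm wide; open, the fingers measure 119 mm over their backs; the gripper's body (75 mm by 180 mm) begins 59 mm behind the grasp point.
Start: joints at [1.095, 0.491, 1.559, -0, 1.092, -0.106], TCP at [225.877, 582.773, 233.461] pointing down, gripper open.
Joint ranges: [-3.1, 3.1], [-0.84, 2.19], [0.05, 2.79], [-1.13, 4.28], [0.06, 2.93], [-2.69, 2.69]. Speed limits (rad/s): [2.22, 2.22, 2.79, 3.14, 3.14, 3.14].

### API

Orientations are given as [roll, pitch, yaw] about the fixed x, y, z axes, in that order (R = Rz(yaw) Ry(pitch) Rx(roll)).
In Python, from cell import status, imaging, env gives the robot as it stands. The module is installed in compiled form; this text tells all that it offers.
- The arm moves only by the tool apply_moves, never from a script. Its argument "increments" is a list of rows, each a list of 5 numbers: the closure, from 0 (fully open) to 1 (shut), then the shift along the tool's x, y, z in mm, then the turn about the tool's x in degrees. A call has 1 to 10 rows; each row shifts and turns the commanded pose from where the row before left it, along the tool's axes as they then stand; what a row does not reach is not made up. A row lasts 1/10 s, in which the tool goes at most 50 mm and 8.59 degrees, less where a joint would pass 70% of its speed; a pose out of reach is approached as far as the arm can. A call with a gripper value outside its range is refused whole. The fingers move at their own pace and stop on an object; the grip force is fixed at half the most. Time passes only in rows, so rows that do not move let the fingers close. It gives the time, the measured TCP pose, the force and the opening at its end, in the units of the state.
- status.state(): the state, without advancing time (a new reading comes with each control period).
- imaging.read_camera(name): name is "scene" or "top"; returns a dict with "pixels" (400x640x3 uint8, red, green, blue), "fovy" (degrees; the focal length in pixels is half the picture's height over the tangent of half this angle, whatever the lens; pixels are square), "cx", "cy" (the principal point, pixels), "R" (3x3) and "t" (3): a world point X has camera coordinates R X + t. Camera axes: x right, y down, z forward; pixel columns grow to the right and rows downward; lengths in mm; the calibration is good to about 2 mm. A picture is of the moment at which its call begins. There is no depth.
- env.job_done(): hands the job in, once; it reports no verdict.
The state is a dict: "t": time; "joints": joint angles; "qvel": joint speeds; "tau": joint torques, N m; "eef_pos": TCP position; "tcp_rot": TCP orientation; "ft_force": force on the tool from outside, world axes, zero at the start; "moment": the same for the moment, N m; "opening": opening from 0.0 (shut) to 1.0 (fully open).
Only numpy, scipy, OpenCV 4.12 (cv2) and the standard library are available. Lean on these libraries where they do the work, as an engineer would, in place of code of your own. Each camera call takes 0.05 s, during which the arm holds its last target. There are 200 camera calls.

## Working session

There is one attempt and no reset: what is moved stays moved. The work goes in short steps, Python scripts to look and compute and a tool call to move; the robot and the scene stay as the last step left them, time stands still between calls to the robot, and variables do not carry over. Pictures are saved under pics/ and viewed, about 8 in all and at most 12, crops included, and the job is handed in when it is done.

Besides the shell and the picture viewer there is one more tool, called after "Call:" in YAML: its name, and indented under it one key for each argument. apply_moves: Moves the arm, as the interface text tells. Its arguments: {"type":"object","properties":{"increments":{"type":"array"}},"required":["increments"]}

```bash
mkdir -p pics; cat > h.py <<'E'
import numpy as np, cv2
from cell import status, imaging, env
def snap(name,fn):
    c=imaging.read_camera(name); cv2.imwrite('pics/'+fn+'.png',c['pixels'][:,:,::-1]); np.savez('pics/'+fn,**c); return c
def load(fn): return dict(np.load('pics/'+fn+'.npz'))
def ray(c,u,v):
    f=200/np.tan(np.radians(float(c['fovy']))/2); R=c['R'];t=c['t']
    d=R.T@np.array([(u-c['cx'])/f,(v-c['cy'])/f,1]); return -R.T@t,d
def onz(c,u,v,z):
    o,d=ray(c,u,v); return o+d*(z-o[2])/d[2]
def proj(c,X):
    f=200/np.tan(np.radians(float(c['fovy']))/2); p=c['R']@np.array(X,float)+c['t']; return p[:2]/p[2]*f+[c['cx'],c['cy']]
E
python3 - <<'E'
from h import *
for n in('scene','top'):
    c=snap(n,n+'0'); print(n,c['fovy'],c['cx'],c['cy'],-c['R'].T@c['t'],c['R'].round(3).tolist(),c['pixels'].shape)
print(status.state())
E
```

```text
scene 48.565751692520436 324.88869975572413 194.05628979540842 [1156.44452827 -701.32290496 1134.818713  ] [[0.751, 0.66, -0.001], [0.476, -0.543, -0.692], [-0.458, 0.519, -0.722]] (400, 640, 3)
top 52.7252494201783 320.8526433190279 196.49444618156997 [ 359.1291092    11.03374523 1174.44106733] [[0.017, -1.0, -0.008], [-0.989, -0.015, -0.148], [0.148, 0.01, -0.989]] (400, 640, 3)
{'t': 0.1, 'joints': array([ 1.09543455e+00,  4.91512868e-01,  1.55940060e+00,  3.75172845e-06,
        1.09169152e+00, -1.05576046e-01]), 'qvel': array([ 0.00109076, -0.00211978, -0.00082089,  0.00162897, -0.00256998,
       -0.00050604]), 'tau': array([ 2.26170727e-03, -6.13623047e+01, -2.58602160e+01,  6.94075646e-02,
        4.70330310e-02, -6.98753593e-05]), 'eef_pos': array([225.75714136, 582.58877433, 232.90756588]), 'tcp_rot': array([ 3.0327296 ,  1.56978399, -2.04944684]), 'ft_force': array([-0.13379964, -0.47598345,  0.29129277]), 'moment': array([-0.00812392, -0.0319757 , -0.00338774]), 'opening': 0.9990326318119583}
```

View pics/scene0.png

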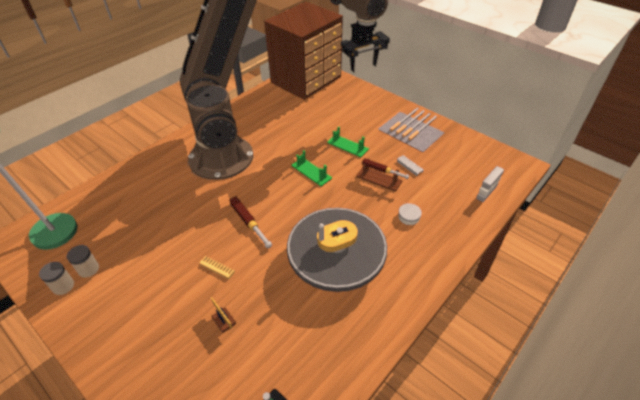

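View pics/top0.png

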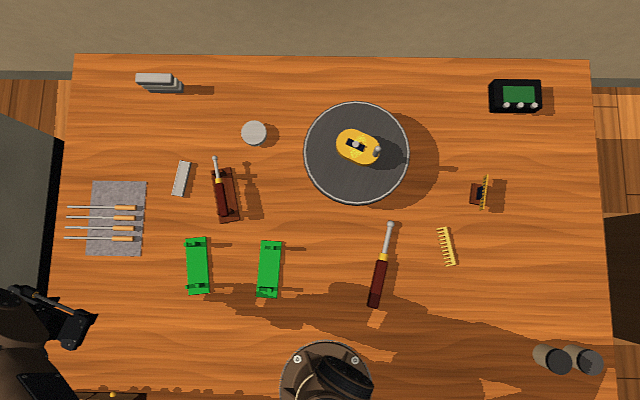

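Candidates for the burnisher are the one on the dark rest (top ~(222,190), scene ~(385,170)) and a longer one lying on the desk (top ~(382,265)). The one on the dark rest is smaller and sits in the rest, so it fits the description. The green rests at (197,265) and (270,268) are decoys. I'll confirm with an enlarged crop.

```bash
python3 - <<'E'
from h import *
t=cv2.imread('pics/top0.png');s=cv2.imread('pics/scene0.png')
a=cv2.resize(t[140:240,190:260],None,fx=5.5,fy=5.5,interpolation=cv2.INTER_CUBIC)
b=cv2.resize(s[145:205,345:420],None,fx=5.5,fy=5.5,interpolation=cv2.INTER_CUBIC)
o=np.zeros((550,800,3),np.uint8);o[:a.shape[0],:a.shape[1]]=a;o[:b.shape[0],386:386+b.shape[1]]=b[:, :414]
cv2.imwrite('pics/crop1.png',o)
a=cv2.resize(t[90:215,295:420],None,fx=4.6,fy=4.6,interpolation=cv2.INTER_CUBIC)
cv2.imwrite('pics/crop2.png',a)
c=load('top0')
g=cv2.cvtColor(t,cv2.COLOR_BGR2HSV)
# distances on candidates
for p in [(219,217),(215,158),(373,305),(389,225)]: print(p,onz(c,*p,60),onz(c,*p,15))
# blank yellow mask
m=cv2.inRange(g,(18,120,120),(32,255,255)); m[:120]=0;m[170:]=0;m[:,:320]=0;m[:,400:]=0
print(cv2.minAreaRect(cv2.findNonZero(m)),cv2.moments(m,True)['m10']/m.astype(bool).sum(),cv2.moments(m,True)['m01']/m.astype(bool).sum())
E
```

```text
(219, 217) [463.64703774 303.98356002  60.        ] [467.86736569 315.81257642  15.        ]
(215, 158) [631.39642629 324.42568583  60.        ] [642.39030441 337.08013454  15.        ]
(373, 305) [ 233.54570897 -122.55108179   60.        ] [ 228.47477864 -127.94510162   15.        ]
(389, 225) [ 448.95436763 -167.1966379    60.        ] [ 452.58142046 -174.39340001   15.        ]
((357.4137878417969, 145.9655303955078), (44.938270568847656, 30.0826473236084), 21.801410675048828) 356.5904365904366 145.97505197505197
```

View pics/crop1.png

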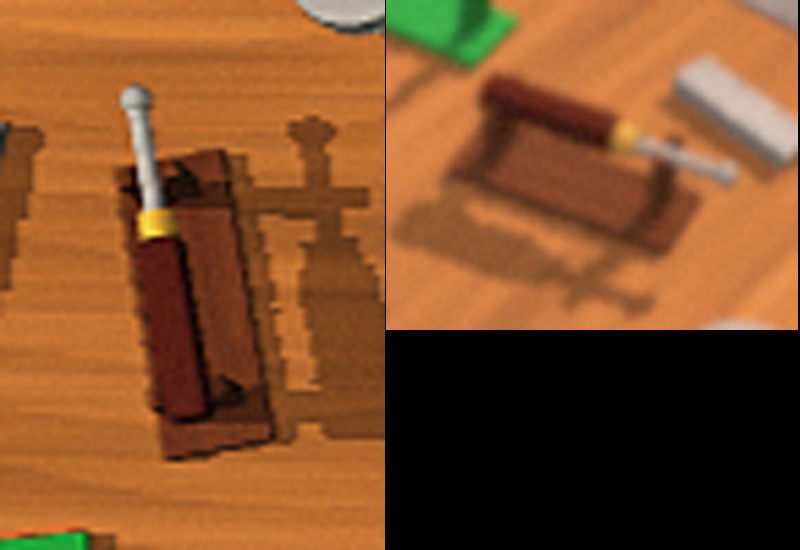

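View pics/crop2.png

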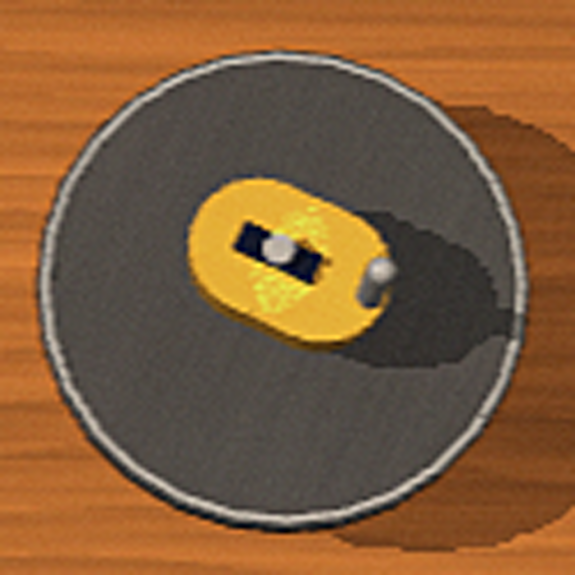

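```bash
python3 - <<'E'
from h import *
c=load('top0');s=load('scene0')
def tri(p,q):
    (o1,d1),(o2,d2)=ray(c,*p),ray(s,*q)
    A=np.stack([d1,-d2],1); k=np.linalg.lstsq(A,o2-o1,rcond=None)[0]
    a,b=o1+k[0]*d1,o2+k[1]*d2; return ((a+b)/2).round(1),np.linalg.norm(a-b).round(1)
print('ball',tri((214.5,158.2),(407.2,176.3)))
r=onz(c,223.6,215.5,71);print('handle rear top',r)
for p,z in [((214.5,158.2),60),((218.5,180.5),60),((223.6,215.5),71),((218.7,183.3),71)]: print(p,onz(c,*p,z).round(1))
# dark handle mask
t=cv2.cvtColor(c['pixels'],cv2.COLOR_RGB2HSV)
for n,im,box in(('top',c,(295,90,420,215)),('scene',s,(280,200,395,290))):
    h=cv2.cvtColor(im['pixels'],cv2.COLOR_RGB2HSV);x0,y0,x1,y1=box
    m=((h[...,1]<70)&(h[...,2]>20)).astype(np.uint8); q=np.zeros_like(m);q[y0:y1,x0:x1]=m[y0:y1,x0:x1]
    cs,_=cv2.findContours(q,cv2.RETR_EXTERNAL,cv2.CHAIN_APPROX_NONE);k=max(cs,key=cv2.contourArea)
    e=cv2.fitEllipse(cv2.convexHull(k));print(n,e)
    hull=cv2.convexHull(k)[:,0]
    P=np.array([onz(im,*p,82)[:2] for p in hull]); (cc,rr)=cv2.minEnclosingCircle(P.astype(np.float32)); print('circ',cc,rr)
    A=np.c_[2*P,np.ones(len(P))];x=np.linalg.lstsq(A,(P**2).sum(1),rcond=None)[0];print('lsq',x[:2],np.sqrt(x[2]+x[0]**2+x[1]**2))
print('knob top',onz(c,377.6,148.0,199),'base',onz(c,375.4,155.2,136))
# yellow blank: top face
h=cv2.cvtColor(c['pixels'],cv2.COLOR_RGB2HSV)
print('blank c',onz(c,356.6,146,136), 'bead center', onz(c,295+280/4.6,90+247/4.6,136))
E
```

```text
ball (array([632.3, 327.5,  57.2]), np.float64(2.4))
handle rear top [466.95318676 288.64062215  71.        ]
(214.5, 158.2) [630.8 325.8  60. ]
(218.5, 180.5) [566.6 311.   60. ]
(223.6, 215.5) [467.  288.6  71. ]
(218.7, 183.3) [556.7 307.   71. ]
top ((355.9464111328125, 152.6230010986328), (103.82836151123047, 106.33454895019531), 96.72758483886719)
circ (649.8840942382812, -72.9936294555664) 149.23158264160156
lsq [649.99122285 -73.43076432] 148.09693957097878
scene ((336.52569580078125, 248.9064483642578), (82.10057067871094, 99.02560424804688), 92.14955139160156)
circ (655.14306640625, -79.98287200927734) 150.44522094726562
lsq [654.14620068 -80.30414476] 148.1874447281699
knob top [ 628.87782039 -118.26540466  199.        ] base [ 626.64498897 -120.73405817  136.        ]
blank c [650.95031473 -71.06093098 136.        ] bead center [657.21946127 -69.10332183 136.        ]
```

The crop confirms it: square dark-red handle, brass collar and sprung rod, lying on the dark rest (handle rear ~(223.6,215.5), ball ~(214.5,158) in top). The wheel crop shows the blank and, at its lower right, the knob (top at ~(377.6,148)).

```bash
cat >> h.py <<'E'
from scipy.spatial.transform import Rotation as Ro
def pose():
    s=status.state(); return s['eef_pos'],Ro.from_euler('xyz',s['tcp_rot']).as_matrix(),s
E
python3 - <<'E'
from h import *
p,R,s=pose(); print(R.round(4)); 
zy=np.degrees(np.arctan2(R[1,2],R[0,2])); print('tool z azimuth',zy)
# turn about tool x (down) by +a reduces azimuth by a
for tgt in(103,-77): print(tgt,'turn',(zy-tgt+180)%360-180)
print('j6',np.degrees(s['joints'][5]))
d=np.array([520,301,150])-p; print(d, R.T@d)
# far-side wheel edge from scene, fixed r 150
im=load('scene0');h=cv2.cvtColor(im['pixels'],cv2.COLOR_RGB2HSV)
m=((h[...,1]<70)&(h[...,2]>20)).astype(np.uint8);q=np.zeros_like(m);q[200:290,280:395]=m[200:290,280:395]
cs,_=cv2.findContours(q,cv2.RETR_EXTERNAL,cv2.CHAIN_APPROX_NONE);k=cv2.convexHull(max(cs,key=cv2.contourArea))[:,0]
from scipy.optimize import least_squares
for nm,sel in(('far',k[k[:,1]<245]),):
    P=np.array([onz(im,*x,82)[:2] for x in sel]);print(nm,least_squares(lambda c:np.hypot(*(P-c).T)-150,[650,-73]).x)
im=load('top0');h=cv2.cvtColor(im['pixels'],cv2.COLOR_RGB2HSV)
m=((h[...,1]<70)&(h[...,2]>20)).astype(np.uint8);q=np.zeros_like(m);q[90:215,295:420]=m[90:215,295:420]
cs,_=cv2.findContours(q,cv2.RETR_EXTERNAL,cv2.CHAIN_APPROX_NONE);k=cv2.convexHull(max(cs,key=cv2.contourArea))[:,0]
sel=k[k[:,1]<152]
P=np.array([onz(im,*x,82)[:2] for x in sel]);print('topfar',least_squares(lambda c:np.hypot(*(P-c).T)-150,[650,-73]).x)
E
```

```text
[[-5.000e-04 -9.324e-01  3.614e-01]
 [-9.000e-04  3.614e-01  9.324e-01]
 [-1.000e+00  1.000e-04 -1.000e-03]]
tool z azimuth 68.81274248007071
103 turn -34.18725751992929
-77 turn 145.8127424800707
j6 -6.049061859964745
[ 294.24285864 -281.58877433  -82.90756588] [  83.02335557 -376.13344229 -156.12660951]
far [655.26946976 -81.13113334]
topfar [647.67238223 -73.65222051]
```

Call:
apply_moves:
  increments:
    - [0,0,-20,-8,0]
    - [0,0,-42,-17.5,0]
    - [0,0,-46,-19,0]
    - [0,0,-46,-19,0]
    - [0,0,-46,-19,0]
    - [0,0,-46,-19,0]
    - [0,0,-46,-19,0]
    - [0,0,-46,-19,0]
    - [0,0,-25,-11,0]
    - [0,0,-13,-5.6,0]

```text
t: 1.1
eef_pos: [521.5, 299.4, 233.0]
tcp_rot: [2.463, 1.57, -2.622]
ft_force: [0.1, 0.3, -0.7]
opening: 0.996
```

Call:
apply_moves:
  increments:
    - [0,0,0,0,-8]
    - [0,0,0,0,-8.5]
    - [0,0,0,0,-8.5]
    - [0,0,0,0,-8]
    - [0,0,0,0,-1.2]
    - [0,0,0,0,0]

```text
t: 1.7
eef_pos: [519.6, 301.8, 233.3]
tcp_rot: [1.212, 1.57, 3.008]
ft_force: [-0.1, -0.4, 0.8]
opening: 0.997
```

```bash
python3 - <<'E'
from h import *
p,R,s=pose(); print(s['t'],p,R.round(4),s['joints']); print(np.degrees(np.arctan2(R[1,2],R[0,2])))
for T in([520,301,120],[520,301,60]): print(R.T@(np.array(T)-p))
c=snap('top','top1')
im=c['pixels'][:,:,::-1]; cv2.imwrite('pics/crop3.png',cv2.resize(im[130:250,150:300],None,fx=5,fy=5,interpolation=cv2.INTER_CUBIC))
E
```

```text
1.7 [519.58825346 301.82710728 233.34319062] [[-3.000e-04 -9.748e-01 -2.230e-01]
 [ 0.000e+00 -2.230e-01  9.748e-01]
 [-1.000e+00  3.000e-04  1.000e-04]] [ 4.16294972e-01  4.56676003e-01  1.62027936e+00  1.84204148e-04
  1.06490010e+00 -1.37949120e+00]
102.88585198759378
[113.34302545  -0.24964085  -0.91036445]
[173.3430226   -0.26695977  -0.9168563 ]
```

View pics/crop3.png

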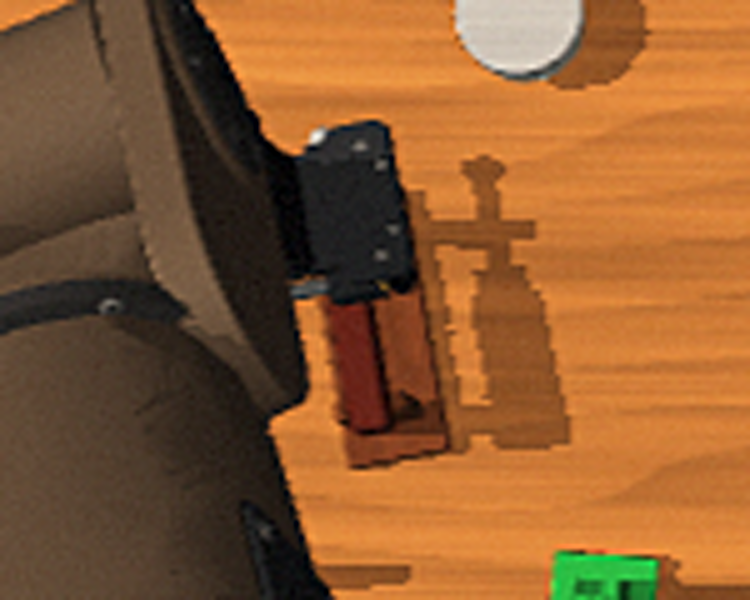

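Call:
apply_moves:
  increments:
    - [0,20,0,-0.5,0]
    - [0,35,0,-0.4,0]
    - [0,35,0,0,0]
    - [0,35,0,0,0]
    - [0,25,0,0,0]
    - [0,15,0,0,0]
    - [0,8.3,0,0,0]
    - [0,0,0,0,0]
    - [1,0,0,0,0]
    - [1,0,0,0,0]

```text
t: 2.75
eef_pos: [520.6, 300.7, 61.2]
tcp_rot: [-1.349, 1.569, 0.448]
ft_force: [-0.2, -0.1, -0.1]
opening: 0.882
```

Call:
apply_moves:
  increments:
    - [1,0,0,0,0]
    - [1,0,0,0,0]
    - [1,0,0,0,0]
    - [1,0,0,0,0]

```text
t: 3.15
eef_pos: [520.3, 300.5, 60.3]
tcp_rot: [-1.202, 1.57, 0.595]
ft_force: [0.2, -0.2, 0.3]
opening: 0.553
```

Call:
apply_moves:
  increments:
    - [1,0,0,0,0]
    - [1,0,0,0,0]
    - [1,0,0,0,0]
    - [1,0,0,0,0]
    - [1,0,0,0,0]
    - [1,0,0,0,0]

```text
t: 3.75
eef_pos: [520.3, 300.5, 60.1]
tcp_rot: [-0.825, 1.571, 0.973]
ft_force: [-0.6, 0.0, -0.9]
opening: 0.23
```

Call:
apply_moves:
  increments:
    - [1,-10,0,0,0]
    - [1,-25,0,0,0]
    - [1,-40,0,0,0]
    - [1,-40,0,0,0]
    - [1,-25,0,0,0]
    - [1,-12,0,0,0]
    - [1,-3,0,0,0]
    - [1,0,0,0,0]

```text
t: 4.55
eef_pos: [519.9, 300.3, 214.5]
tcp_rot: [1.694, 1.57, -2.791]
ft_force: [-0.4, 0.8, -1.3]
opening: 0.231
```

```bash
python3 - <<'E'
from h import *
p,R,s=pose(); print(s['t'],p,s['ft_force'],s['opening'],np.degrees(np.arctan2(R[1,2],R[0,2])))
a=snap('top','top2');b=snap('scene','scene2')
A=cv2.resize(a['pixels'][120:250,150:290,::-1],None,fx=3,fy=3,interpolation=cv2.INTER_CUBIC)
B=cv2.resize(b['pixels'][90:220,330:460,::-1],None,fx=3,fy=3,interpolation=cv2.INTER_CUBIC)
C=cv2.resize(b['pixels'][200:290,280:400,::-1],(800,600)[:0] or None,fx=3,fy=3,interpolation=cv2.INTER_CUBIC)
o=np.zeros((600,800,3),np.uint8);o[:390,:420]=A[:, :420];o[:390,420:800]=B[:,:380]
o[390:600,0:360]=C[:210]
cv2.imwrite('pics/crop4.png',o)
u=np.array([R[1,2],-R[0,2],0]); print('u',u); t=p+115*u; print('tip pred',t,proj(a,t),proj(b,t))
E
```

```text
4.55 [519.94100418 300.3031303  214.54012126] [-0.3775736   0.76041371 -1.29292665] 0.23066557729185747 103.01093608781572
u [0.97432711 0.22513703 0.        ]
tip pred [631.98862131 326.1938885  214.54012126] [197.52808295 142.54050199] [412.96082211 141.61022576]
```

View pics/crop4.png

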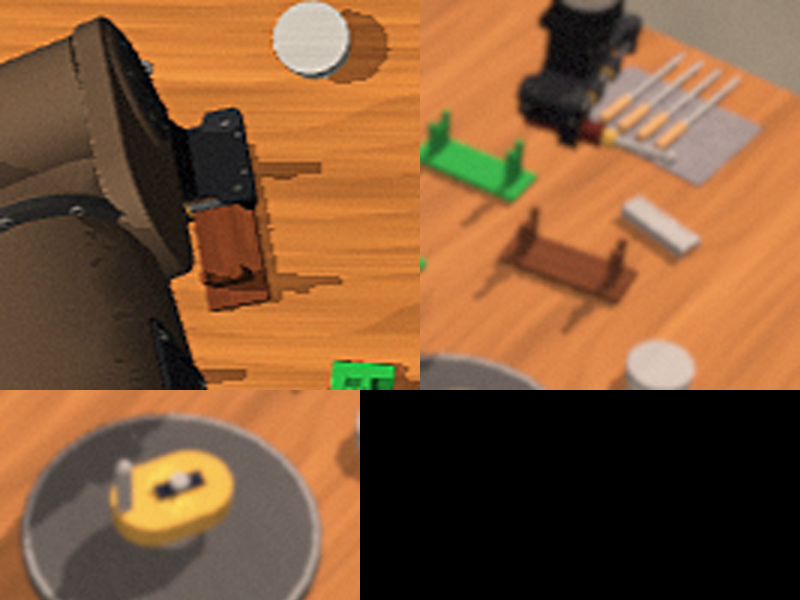

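```bash
python3 - <<'E'
from h import *
a=load('top2') ;b=load('scene2');a0=load('top0')
def tri(p,q):
    (o1,d1),(o2,d2)=ray(a0,*p),ray(b,*q)
    k=np.linalg.lstsq(np.stack([d1,-d2],1),o2-o1,rcond=None)[0]
    x,y=o1+k[0]*d1,o2+k[1]*d2; return ((x+y)/2).round(1),np.linalg.norm(x-y).round(1)
print('knobtop scene',onz(b,321.3,223.8,199),'tri',tri((377.6,148),(321.3,223.8)))
print('screw',tri((355.9,143.7),(340,230)))
print('knob base scene',onz(b,321.3,238.3,136))
# blank centroid of yellow in both, top face plus side
for n,im,bx in(('top',a0,(320,120,400,170)),('scene',b,(310,210,365,260))):
    h=cv2.cvtColor(im['pixels'],cv2.COLOR_RGB2HSV);m=cv2.inRange(h,(15,110,90),(34,255,255));q=np.zeros_like(m);x0,y0,x1,y1=bx;q[y0:y1,x0:x1]=m[y0:y1,x0:x1]
    h=cv2.convexHull(cv2.findNonZero(q)); P=np.array([onz(im,*x,136)[:2] for x in h[:,0]],np.float32)
    print(n,cv2.minAreaRect(P)); 
    # far points only (away from camera) distance check against stadium
    from scipy.optimize import least_squares
    cam=(-im['R'].T@im['t'])[:2]; c0=np.array([651,-74.])
    v=(c0-cam)/np.linalg.norm(c0-cam)
    for thr in(-60,0):
        Q=P[(P-c0)@v>thr]
        def f(x):
            d=np.array([np.cos(x[2]),np.sin(x[2])]);r=Q-x[:2];s=np.clip(r@d,-20,20);return np.linalg.norm(r-s[:,None]*d,axis=1)-40
        r=least_squares(f,[651,-74,np.radians(-115)]);print(thr,r.x[:2],np.degrees(r.x[2]),np.abs(r.fun).mean())
E
```

```text
knobtop scene [ 630.33211745 -119.54615307  199.        ] tri (array([ 629.4, -118.5,  197.3]), np.float64(0.0))
screw (array([655.2, -68.1, 144.6]), np.float64(1.2))
knob base scene [ 630.64942943 -120.57723833  136.        ]
top ((648.0980224609375, -73.15213775634766), (121.09013366699219, 86.93196868896484), 65.4354476928711)
-60 [649.17631792 -73.11846313] -112.77555584184354 2.0956812486796355
0 [651.89935099 -73.91455551] -112.86011416745298 0.559069529452578
scene ((656.0888671875, -81.11827087402344), (127.63253021240234, 100.97112274169922), 62.245086669921875)
-60 [656.06398255 -79.46859971] -113.18597808035985 6.040675934289456
0 [649.57178384 -73.49267006] -116.23479157645524 0.2913205169082005
```

Call:
apply_moves:
  increments:
    - [1,0,0,0,6.5]
    - [1,0,0,0,6.5]
    - [1,0,4,-20,0]
    - [1,0,4,-40,0]
    - [1,0,4,-42,0]
    - [1,0,4,-42,0]
    - [1,0,4,-42,0]
    - [1,0,4,-42,0]
    - [1,0,4,-42,0]
    - [1,0,4,-42,0]

```text
t: 5.65
eef_pos: [487.6, -13.1, 214.1]
tcp_rot: [1.376, 1.569, 2.947]
ft_force: [0.3, -1.0, -1.5]
opening: 0.233
```

Call:
apply_moves:
  increments:
    - [1,0,2,-40,0]
    - [1,0,1,-35,0]
    - [1,0,0,-20,0]
    - [1,0,0,-10,0]
    - [1,0,0,0,0]
    - [1,0,0,0,0]

```text
t: 6.25
eef_pos: [485.2, -115.8, 214.6]
tcp_rot: [0.96, 1.57, 2.531]
ft_force: [-0.6, 0.4, -0.9]
opening: 0.228
```

```bash
cat >> h.py <<'E'
def rep():
    p,R,s=pose(); az=np.degrees(np.arctan2(R[1,2],R[0,2])); u=np.array([R[1,2],-R[0,2],0]); print('t',s['t'],'p',p.round(1),'az',az.round(2),'F',s['ft_force'].round(2),'op',round(s['opening'],3),'tip',(p+115*u).round(1)); return p,R,s,u
E
python3 - <<'E'
from h import *
p,R,s,u=rep()
for T in([493,-121,168],): print('to',T,(R.T@(np.array(T)-p)).round(1))
a=snap('top','top3');b=snap('scene','scene3')
print(proj(a,p+115*u),proj(b,p+115*u))
o=np.zeros((400,800,3),np.uint8)
o[:,:400]=cv2.resize(a['pixels'][100:200,320:420,::-1],(400,400),interpolation=cv2.INTER_CUBIC)
o[:,400:]=cv2.resize(b['pixels'][170:270,270:370,::-1],(400,400),interpolation=cv2.INTER_CUBIC)
cv2.imwrite('pics/crop5.png',o)
E
```

```text
t 6.25 p [ 485.2 -115.8  214.6] az 90.02 F [-0.62  0.44 -0.9 ] op 0.228 tip [ 600.2 -115.8  214.6]
to [493, -121, 168] [46.6 -7.9 -5.2]
[377.47491364 157.71472597] [313.99257784 213.82734032]
```

View pics/crop5.png

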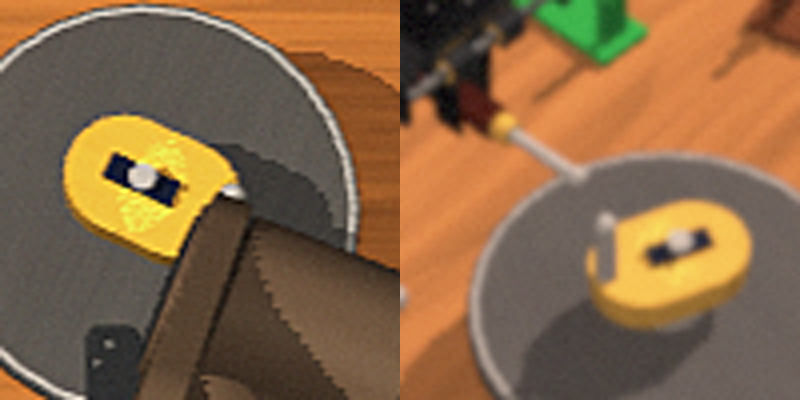

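Call:
apply_moves:
  increments:
    - [1,12,-4,-2.5,0]
    - [1,18,-4,-2.5,0]
    - [1,12,0,0,0]
    - [1,4.5,0,0,0]
    - [1,0,0,0,0]
    - [1,0,0,0,0]

```text
t: 6.95
eef_pos: [493.5, -121.5, 168.9]
tcp_rot: [-1.575, 1.57, -0.004]
ft_force: [-0.3, -0.2, -1.5]
opening: 0.233
```

```bash
cat > sim.py <<'E'
import numpy as np
# straight +x push sim. TCP lag tau; bx: ball free centre x, y offset
C=np.array([650.5,-73.5])
def sim(rows,I=.11,bx0=608,by=-121,th=np.radians(-114.5),w=0.,tau=.05,k=.25,pr=True,x0=None):
    cmd=bx0;x=bx0 if x0 is None else x0;dt=.001;out=[]
    for i,r in enumerate(rows):
        for j in range(100):
            c=cmd+r*(j+1)/100; x+=(c-x)*dt/tau
            kn=C+50*np.array([np.cos(th),np.sin(th)]); dy=kn[1]-by
            g=np.sqrt(max(256-dy*dy,0)) ; s=x-(kn[0]-g); s=max(s,0) if abs(dy)<16 else 0
            Fx=k*s; F=np.array([Fx,Fx*dy/max(g,4)])
            tq=.001*(50*np.cos(th)*F[1]-50*np.sin(th)*F[0])
            w+=dt*((tq-.003*w-.002*np.sign(w))/I if abs(w)>1e-4 or tq>.002 else 0); th+=w*dt
        cmd+=r; out.append((i+1,r,round(x,1),round(s,1),round(np.degrees(th),1),round(w,2)))
    if pr: [print(*o) for o in out]
    return th,w,s
if __name__=='__main__':
    R=[6,6,8,8,6,6,8,10,12,12,12,6,0,-10,-20,-30]
    for I in(.08,.11,.14): print(I); sim(R,I,pr=I==.11) if I==.11 else print(sim(R,I,pr=False))
E
python3 - <<'E'
from h import *
rep()
E
python3 sim.py
```

```text
t 6.95 p [ 493.5 -121.5  168.9] az 90.02 F [-0.27 -0.23 -1.49] op 0.233 tip [ 608.5 -121.4  168.9]
0.08
(np.float64(0.8043718400915709), np.float64(3.3757753220066284), 0)
0.11
1 6 611.4 0 -114.5 0.0
2 6 617.1 3.2 -114.5 0.01
3 8 624.2 10.2 -114.3 0.07
4 8 632.1 17.5 -113.5 0.21
5 6 638.9 23.0 -111.8 0.41
6 6 645.0 26.6 -108.7 0.67
7 8 652.2 29.9 -104.0 0.97
8 10 661.2 33.2 -97.5 1.33
9 12 672.3 36.6 -88.7 1.72
10 12 684.1 39.0 -77.7 2.13
11 12 696.1 39.8 -64.2 2.56
12 6 704.7 33.5 -48.3 3.0
13 0 707.6 0 -29.9 3.3
14 -10 702.2 0 -11.0 3.29
15 -20 687.1 0 7.8 3.28
16 -30 662.0 0 26.6 3.27
0.14
(np.float64(0.17196886992811997), np.float64(3.1024959879861513), 0)
```

```bash
python3 - <<'E'
from sim import *
R=[5,6,6,6,4,3,4,6,7,8,4,-5,-15,-25]
for I in(.08,.11,.14): print(I); sim(R,I,608.5,-121.5)
E
```

```text
0.08
1 5 611.4 0 -114.5 0.0
2 6 616.7 2.7 -114.5 0.01
3 6 622.6 8.5 -114.3 0.08
4 6 628.6 13.8 -113.4 0.23
5 4 633.4 17.2 -111.6 0.44
6 3 636.9 18.2 -108.3 0.69
7 4 640.6 17.9 -103.6 0.96
8 6 645.7 17.6 -97.3 1.23
9 7 652.2 17.2 -89.6 1.49
10 8 659.7 16.7 -80.3 1.74
11 4 665.3 13.4 -69.6 1.97
12 -5 664.3 2.4 -57.9 2.09
13 -15 654.1 0 -46.0 2.08
14 -25 634.0 0 -34.1 2.07
0.11
1 5 611.4 0 -114.5 0.0
2 6 616.7 2.7 -114.5 0.01
3 6 622.6 8.5 -114.3 0.06
4 6 628.6 14.0 -113.7 0.17
5 4 633.4 17.8 -112.3 0.32
6 3 636.9 19.5 -110.0 0.51
7 4 640.6 20.3 -106.4 0.72
8 6 645.7 21.3 -101.6 0.95
9 7 652.2 22.4 -95.5 1.19
10 8 659.7 23.3 -88.0 1.45
11 4 665.3 21.2 -78.9 1.69
12 -5 664.3 11.7 -68.7 1.87
13 -15 654.1 0 -57.7 1.91
14 -25 634.0 0 -46.8 1.9
0.14
1 5 611.4 0 -114.5 0.0
2 6 616.7 2.7 -114.5 0.0
3 6 622.6 8.5 -114.4 0.05
4 6 628.6 14.2 -113.9 0.13
5 4 633.4 18.2 -112.8 0.25
6 3 636.9 20.3 -110.9 0.41
7 4 640.6 21.6 -108.1 0.58
8 6 645.7 23.5 -104.2 0.77
9 7 652.2 25.7 -99.2 0.98
10 8 659.7 27.7 -92.9 1.22
11 4 665.3 26.6 -85.3 1.46
12 -5 664.3 18.1 -76.3 1.65
13 -15 654.1 0 -66.5 1.73
14 -25 634.0 0 -56.6 1.73
```

Call:
apply_moves:
  increments:
    - [1,0,-5,0,0]
    - [1,0,-6,0,0]
    - [1,0,-6,0,0]
    - [1,0,-6,0,0]
    - [1,0,-4,0,0]
    - [1,0,-3,0,0]

```text
t: 7.55
eef_pos: [523.3, -121.5, 168.4]
tcp_rot: [1.272, 1.57, 2.843]
ft_force: [-5.0, -1.6, -1.9]
opening: 0.228
```

```bash
python3 -c "
from h import *
rep()"
```

```text
t 7.55 p [ 523.3 -121.5  168.4] az 90.02 F [-4.98 -1.55 -1.92] op 0.228 tip [ 638.3 -121.4  168.4]
```

Call:
apply_moves:
  increments:
    - [1,0,-4,0,0]
    - [1,0,-6,0,0]
    - [1,0,-7,0,0]

```text
t: 7.85
eef_pos: [540.2, -121.4, 168.5]
tcp_rot: [1.193, 1.57, 2.764]
ft_force: [-5.9, 0.1, -2.5]
opening: 0.225
```

```bash
python3 - <<'E'
from sim import *
for R in([5,6,6,6,4,3,4,6,7,8,8,2,-10,-20],[5,6,6,6,4,3,4,6,7,8,9,6,-5,-15]):
  for I in(.10,.12,.14): print(I); sim(R,I,608.5,-121.5,tau=.03)
E
```

```text
0.1
1 5 612.1 0 -114.5 0.0
2 6 617.8 3.8 -114.5 0.01
3 6 623.8 9.6 -114.2 0.08
4 6 629.8 15.0 -113.4 0.21
5 4 634.3 18.3 -111.7 0.39
6 3 637.6 19.3 -108.9 0.61
7 4 641.3 19.6 -104.7 0.83
8 6 646.8 20.3 -99.3 1.08
9 7 653.5 21.0 -92.4 1.33
10 8 661.2 21.4 -84.0 1.59
11 8 669.2 21.1 -74.2 1.84
12 2 672.9 15.4 -63.0 2.06
13 -10 666.3 0 -50.8 2.15
14 -20 649.2 0 -38.5 2.14
0.12
1 5 612.1 0 -114.5 0.0
2 6 617.8 3.8 -114.5 0.01
3 6 623.8 9.6 -114.3 0.07
4 6 629.8 15.1 -113.6 0.18
5 4 634.3 18.6 -112.2 0.33
6 3 637.6 20.0 -109.8 0.51
7 4 641.3 20.9 -106.3 0.71
8 6 646.8 22.4 -101.6 0.92
9 7 653.5 23.9 -95.6 1.16
10 8 661.2 25.1 -88.3 1.41
11 8 669.2 25.6 -79.4 1.67
12 2 672.9 20.6 -69.2 1.9
13 -10 666.3 4.3 -57.9 2.03
14 -20 649.2 0 -46.2 2.02
0.14
1 5 612.1 0 -114.5 0.0
2 6 617.8 3.8 -114.5 0.01
3 6 623.8 9.7 -114.3 0.06
4 6 629.8 15.2 -113.7 0.15
5 4 634.3 18.9 -112.5 0.28
6 3 637.6 20.5 -110.4 0.44
7 4 641.3 21.8 -107.4 0.61
8 6 646.8 23.8 -103.3 0.81
9 7 653.5 26.0 -98.1 1.03
10 8 661.2 28.0 -91.5 1.26
11 8 669.2 29.1 -83.6 1.51
12 2 672.9 24.8 -74.2 1.75
13 -10 666.3 9.4 -63.7 1.9
14 -
[... 446 characters left out ...]
01
3 6 623.8 9.6 -114.3 0.07
4 6 629.8 15.1 -113.6 0.18
5 4 634.3 18.6 -112.2 0.33
6 3 637.6 20.0 -109.8 0.51
7 4 641.3 20.9 -106.3 0.71
8 6 646.8 22.4 -101.6 0.92
9 7 653.5 23.9 -95.6 1.16
10 8 661.2 25.1 -88.3 1.41
11 9 669.9 26.3 -79.4 1.67
12 6 676.7 24.5 -69.1 1.92
13 -5 674.8 12.5 -57.5 2.11
14 -15 662.7 0 -45.2 2.15
0.14
1 5 612.1 0 -114.5 0.0
2 6 617.8 3.8 -114.5 0.01
3 6 623.8 9.7 -114.3 0.06
4 6 629.8 15.2 -113.7 0.15
5 4 634.3 18.9 -112.5 0.28
6 3 637.6 20.5 -110.4 0.44
7 4 641.3 21.8 -107.4 0.61
8 6 646.8 23.8 -103.3 0.81
9 7 653.5 26.0 -98.1 1.03
10 8 661.2 28.0 -91.5 1.26
11 9 669.9 29.8 -83.6 1.52
12 6 676.7 28.7 -74.1 1.77
13 -5 674.8 17.7 -63.4 1.97
14 -15 662.7 0 -51.8 2.03
```

Call:
apply_moves:
  increments:
    - [1,0,-8,0,0]
    - [1,0,-9,0,0]
    - [1,0,-6,0,0]
    - [1,0,5,0,0]
    - [1,0,15,0,0]
    - [1,0,30,0,0]
    - [1,0,40,0,0]
    - [1,0,30,0,0]

```text
t: 8.65
eef_pos: [441.6, -121.3, 168.7]
tcp_rot: [-1.761, 1.57, -0.19]
ft_force: [-0.2, -0.7, -1.6]
opening: 0.23
```

```bash
cat >> h.py <<'E'
def blank(im):
    from scipy.optimize import least_squares
    t0=status.state()['t']
    h=cv2.cvtColor(im['pixels'],cv2.COLOR_RGB2HSV);m=cv2.inRange(h,(15,110,90),(34,255,255));q=np.zeros_like(m);q[205:265,310:370]=m[205:265,310:370]
    H=cv2.convexHull(cv2.findNonZero(q)); P=np.array([onz(im,*x,136)[:2] for x in H[:,0]])
    cam=(-im['R'].T@im['t'])[:2]; c0=np.array([650.,-73.5]); v=(c0-cam)/np.linalg.norm(c0-cam)
    Q=P[(P-c0)@v>0]
    best=None
    for g in np.radians([-135,-90,-45,0]):
        def f(x):
            d=np.array([np.cos(x[0]),np.sin(x[0])]);r=Q-c0;s=np.clip(r@d,-20,20);return np.linalg.norm(r-s[:,None]*d,axis=1)-40
        r=least_squares(f,[g])
        if best is None or r.cost<best.cost: best=r
    # knob: dark/grey pixel at predicted ends
    a=np.degrees(best.x[0])%180; sc=[]
    px=im['pixels'].astype(float)
    for k in(a,a-180):
        val=[]
        for z in range(150,198,4):
            u,w=proj(im,[650+50*np.cos(np.radians(k)),-73.5+50*np.sin(np.radians(k)),z]);c=px[int(round(w)),int(round(u))];val.append(c.max()-c.min())
        sc.append(np.mean(val))
    return a if sc[0]<sc[1] else a-180, best.cost, np.round(sc)
E
python3 - <<'E'
from h import *
print('ref',blank(load('scene3')))
p,R,s,u=rep(); t=[];A=[]
for i in range(4):
    t.append(status.state()['t']); c=snap('scene','w%d'%i); print(t[-1],blank(c))
E
```

```text
ref (np.float64(-114.12434295365537), np.float64(1.7896429732473875), array([34., 22.]))
t 8.65 p [ 441.6 -121.3  168.7] az 90.01 F [-0.19 -0.65 -1.58] op 0.23 tip [ 556.6 -121.3  168.7]
8.65 (np.float64(-3.068318776292614), np.float64(2.3410433173746275), array([34., 23.]))
8.7 (np.float64(0.5907852862690253), np.float64(3.635490741073272), array([21., 28.]))
8.75 (np.float64(7.598748434657779), np.float64(3.1086154326382642), array([22., 38.]))
8.8 (np.float64(12.020689859965495), np.float64(4.412258658132453), array([21., 38.]))
```

Call:
apply_moves:
  increments:
    - [1,8,0,8,0]
    - [1,15,0,16,0]
    - [1,14,0,15,0]
    - [1,8.7,0,8.8,0]
    - [1,0,0,0,0]
    - [1,0,0,0,0]

```text
t: 9.45
eef_pos: [443.9, -73.7, 122.9]
tcp_rot: [-1.497, 1.571, 0.074]
ft_force: [-0.3, 0.3, -0.1]
opening: 0.224
```

```bash
python3 - <<'E'
from h import *
p,R,s,u=rep()
for i in range(3):
    t=status.state()['t']; c=snap('scene','x%d'%i); print(t,blank(c)[:2])
F=[status.state()['ft_force'] for _ in range(3)]; print(F)
c=load('x2'); cv2.imwrite('pics/crop6.png',cv2.resize(c['pixels'][160:280,260:400,::-1],None,fx=5,fy=5,interpolation=cv2.INTER_CUBIC))
print(proj(c,p+115*u))
E
```

```text
t 9.45 p [443.9 -73.7 122.9] az 90.06 F [-0.26  0.28 -0.08] op 0.224 tip [558.9 -73.6 122.9]
9.45 (np.float64(88.88842957215566), np.float64(2.734810515725278))
9.5 (np.float64(93.42927022516788), np.float64(4.836595992269339))
9.55 (np.float64(100.42882333341483), np.float64(8.075466316301828))
[array([-0.31754611, -0.64179165, -1.50658235]), array([-0.31754611, -0.64179165, -1.50658235]), array([-0.31754611, -0.64179165, -1.50658235])]
[313.84486079 219.22247715]
```

View pics/crop6.png

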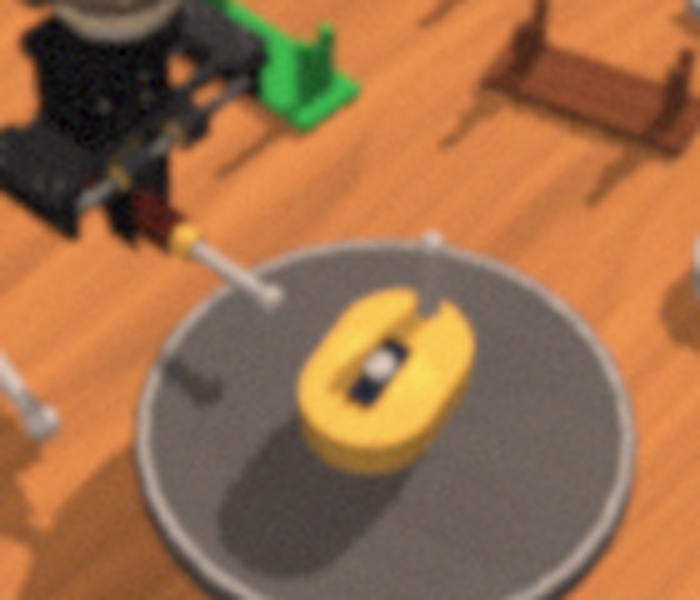

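```bash
cat > plan.py <<'E'
import numpy as np, sys, json
CX=650.3
def D(phi):
    phi=np.abs((phi+np.pi/2)%np.pi-np.pi/2)
    return 48/np.sin(phi) if phi>np.arctan2(48,20) else 20*np.cos(phi)+np.sqrt(2304-400*np.sin(phi)**2)
def dD(phi): return (D(phi+1e-4)-D(phi-1e-4))/2e-4
def step(th,w,tip,dt,I,k=.25,mu=.1):
    phi=np.pi-th; c=max(D(phi)-tip,0); F=k*c   # tip = free distance of ball from axis
    # dD/dth = -dD/dphi ; torque = -F*dD/dth
    tq=(F*dD(phi)-mu*F*50)*1e-3-.003*w-.002
    w=max(w+tq/I*dt,0); return th+w*dt,w,F
def run(th,w,tip0,cmd0,rows,I=.12,tau=.025):
    cmd=cmd0;tip=tip0;out=[]
    for r in rows:
        for j in range(50):
            c=cmd+r*(j+1)/50; tip+=(c-tip)*.002/tau; th,w,F=step(th,w,tip,.002,I)
        cmd+=r; out.append((th,w,tip,F))
    return th,w,tip,cmd,out
def plan(th,w,tip,cmd,n,comps,I=.12,tau=.025):
    rows=[]
    for i in range(n):
        g=0.
        for _ in range(8):
            t2,w2,_,_,_=run(th,w,tip,cmd,[g],I,tau)
            tgt=D(np.pi-(t2+w2*tau))-comps[i]; g=tgt-cmd
        g=round(float(np.clip(g,-25,25)),1); rows.append(g)
        th,w,tip,cmd,o=run(th,w,tip,cmd,[g],I,tau)
        print('row(tool y)',g,'th',round(np.degrees(th),1),'w',round(w,2),'tip',round(tip,1),'D',round(float(D(np.pi-th)),1),'F',round(o[-1][3],2))
    return rows
E
python3 - <<'E'
from h import *; from plan import *
p,R,s,u=rep(); t=s['t']; th=np.radians(94.2+116*(t-9.5)); d=CX-p[0]-115
rows=[-6,-10,-8,-3]; th2,w2,tip,cmd,o=run(th,2.02,d,d,rows)
for x in o: print(np.degrees(x[0]).round(1),np.round(x[1:],2))
plan(th2,w2,tip,cmd,12,[3,6,8]+[9.5]*9)
E
```

```text
t 9.6 p [443.7 -74.2 123.3] az 89.99 F [-0.32 -0.64 -1.51] op 0.231 tip [558.7 -74.2 123.3]
117.4 [ 2.01 86.93  0.  ]
128.9 [ 2.01 77.85  0.  ]
140.3 [ 2.   69.42  0.  ]
151.8 [ 1.99 65.28  0.  ]
row(tool y) -0.4 th 163.2 w 1.98 tip 64.3 D 66.8 F 0.62
row(tool y) -2.2 th 174.5 w 1.97 tip 62.5 D 67.9 F 1.35
row(tool y) -2.3 th 185.7 w 1.95 tip 60.2 D 67.9 F 1.92
row(tool y) -2.8 th 196.9 w 1.95 tip 57.5 D 66.8 F 2.33
row(tool y) -2.3 th 208.1 w 1.95 tip 55.1 D 64.7 F 2.42
row(tool y) -3.2 th 219.3 w 1.97 tip 52.1 D 61.8 F 2.43
row(tool y) -3.7 th 230.6 w 1.99 tip 48.5 D 58.1 F 2.42
row(tool y) -4.3 th 242.1 w 2.01 tip 44.4 D 54.0 F 2.43
row(tool y) -3.5 th 253.7 w 2.04 tip 40.7 D 50.0 F 2.35
row(tool y) -1.3 th 265.4 w 2.04 tip 38.9 D 48.2 F 2.32
row(tool y) 0.7 th 277.0 w 2.02 tip 39.1 D 48.4 F 2.31
row(tool y) 2.8 th 288.5 w 1.98 tip 41.4 D 50.6 F 2.28
```

Call:
apply_moves:
  increments:
    - [1,0,-6,0,0]
    - [1,0,-10,0,0]
    - [1,0,-8,0,0]
    - [1,0,-3,0,0]
    - [1,0,-0.4,0,0]
    - [1,0,-2.2,0,0]

```text
t: 10.2
eef_pos: [472.6, -73.6, 122.8]
tcp_rot: [1.209, 1.57, 2.78]
ft_force: [-1.5, 0.3, -0.5]
opening: 0.231
```

```bash
cat > fb.py <<'E'
from h import *; from plan import *
# keeps log: rows since anchor, readings
import json,os
def upd(new,I=.12,n=6,comps=9.5,save=True,anchor=None):
    from scipy.optimize import least_squares
    L=json.load(open('log.json')) if os.path.exists('log.json') else anchor
    if new:
        p,R,s=pose(); L['rows']+=new; L['obs'].append([len(L['rows']),CX-p[0]-115,-s['ft_force'][0]-.25]); print('t',s['t'],'y z',p[1:].round(1),'tip',round(CX-p[0]-115,1),'F',(-s['ft_force'][0]-.25).round(2),'F3',s['ft_force'].round(2))
    def sim(x): return run(L['th']+x[0],L['w']+x[1],L['tip'],L['cmd'],L['rows'],I*(1+x[3]))[4]
    def f(x):
        o=sim(x); r=[x[0]/.06,x[1]/.08,x[2]/2.,x[3]/.15]
        for k,tip,F in L['obs']:
            th,w,tp,_=o[k-1]; r+=[(F-.25*max(D(np.pi-th)-tip+x[2],0))/.35]
        return r
    r=least_squares(f,[0,0,0,0],diff_step=1e-3); x=r.x; print('fit th,w,off,I',x.round(3),'res F',(np.array(r.fun[4:])*.35).round(2))
    th,w,tp,_=sim(x)[-1]; cmd=L['cmd']+sum(L['rows']); tip=L['obs'][-1][1]; print('th',np.degrees(th).round(1),'w',round(w,2))
    json.dump(L,open('log.json','w'))
    # force uses offset: wanted D-tip+off=comps
    plan(th,w,tip,tip,n,[comps-x[2]]*n if np.isscalar(comps) else [c-x[2] for c in comps],I*(1+x[3]))
E
python3 - <<'E'
from fb import *
th=np.radians(94.2+116*.1); d=650.3-558.7
upd([-6,-10,-8,-3,-.4,-2.2],anchor=dict(th=th,w=2.02,tip=d,cmd=d,rows=[],obs=[]),comps=[8]+[9.5]*5)
E
```

```text
t 10.2 y z [-73.6 122.8] tip 62.7 F 1.22 F3 [-1.47  0.34 -0.49]
fit th,w,off,I [-0.    -0.    -0.169 -0.   ] res F [-0.02]
th 174.5 w 1.97
row(tool y) -3.2 th 185.7 w 1.95 tip 60.3 D 67.9 F 1.9
row(tool y) -2.9 th 196.9 w 1.95 tip 57.3 D 66.8 F 2.38
row(tool y) -2.3 th 208.1 w 1.95 tip 54.9 D 64.7 F 2.47
row(tool y) -3.1 th 219.3 w 1.97 tip 52.0 D 61.8 F 2.47
row(tool y) -3.8 th 230.6 w 1.99 tip 48.3 D 58.1 F 2.47
row(tool y) -4.2 th 242.1 w 2.01 tip 44.2 D 54.0 F 2.47
```

Call:
apply_moves:
  increments:
    - [1,0,-2.7,0,0]
    - [1,0,-2.8,0,0]
    - [1,0,-2.3,0,0]
    - [1,0,-3.1,0,0]

```text
t: 10.6
eef_pos: [483.8, -73.7, 122.9]
tcp_rot: [1.08, 1.57, 2.651]
ft_force: [-1.5, 0.7, -1.4]
opening: 0.229
```

```bash
sed -i 's/plan(th,w,tip,tip,n/plan(th,w,tp,cmd,n/' fb.py; python3 - <<'E'
from fb import *
upd([-2.7,-2.8,-2.3,-3.1])
E
```

```text
t 10.6 y z [-73.7 122.9] tip 51.5 F 1.26 F3 [-1.51  0.68 -1.37]
fit th,w,off,I [ 0.051  0.09  -1.225  0.011] res F [ 0.21 -0.36]
th 227.6 w 2.07
row(tool y) -8.0 th 239.5 w 2.09 tip 44.9 D 55.0 F 2.53
row(tool y) -4.0 th 251.5 w 2.12 tip 40.0 D 50.6 F 2.66
row(tool y) -1.7 th 263.7 w 2.12 tip 37.8 D 48.3 F 2.63
row(tool y) 0.5 th 275.8 w 2.11 tip 37.8 D 48.2 F 2.61
row(tool y) 2.7 th 287.8 w 2.07 tip 40.0 D 50.4 F 2.59
row(tool y) 4.3 th 299.4 w 2.01 tip 43.9 D 54.6 F 2.64
```

Call:
apply_moves:
  increments:
    - [1,0,-7.5,0,0]
    - [1,0,-4,0,0]
    - [1,0,-1.7,0,0]

```text
t: 10.9
eef_pos: [497.5, -73.7, 122.8]
tcp_rot: [0.228, 1.571, 1.799]
ft_force: [-2.0, 0.2, -0.9]
opening: 0.233
```

```bash
python3 - <<'E'
from fb import *
upd([-7.5,-4,-1.7])
E
```

```text
t 10.9 y z [-73.7 122.8] tip 37.8 F 1.77 F3 [-2.02  0.19 -0.85]
fit th,w,off,I [ 0.047  0.09  -1.884  0.011] res F [ 0.37 -0.22 -0.39]
th 263.4 w 2.12
row(tool y) -0.7 th 275.5 w 2.1 tip 37.4 D 48.2 F 2.71
row(tool y) 2.6 th 287.5 w 2.06 tip 39.2 D 50.3 F 2.76
row(tool y) 4.3 th 299.1 w 2.0 tip 43.1 D 54.4 F 2.81
row(tool y) 3.9 th 310.4 w 1.93 tip 47.1 D 58.5 F 2.82
row(tool y) 3.3 th 321.3 w 1.87 tip 50.5 D 61.9 F 2.84
row(tool y) 2.6 th 331.8 w 1.82 tip 53.3 D 64.7 F 2.84
```

Call:
apply_moves:
  increments:
    - [1,0,-1,0,0]
    - [1,0,2.4,0,0]
    - [1,0,4.2,0,0]

```text
t: 11.2
eef_pos: [491.3, -73.8, 122.9]
tcp_rot: [-1.668, 1.57, -0.097]
ft_force: [-1.8, -0.7, -1.0]
opening: 0.23
```

```bash
python3 - <<'E'
from fb import *
upd([-1,2.4,4.2])
E
```

```text
t 11.2 y z [-73.8 122.9] tip 44.0 F 1.54 F3 [-1.79 -0.65 -1.04]
fit th,w,off,I [ 0.04   0.054 -2.412  0.008] res F [ 0.51 -0.29 -0.35 -0.17]
th 295.8 w 2.0
row(tool y) 2.9 th 307.1 w 1.93 tip 45.7 D 57.3 F 2.88
row(tool y) 3.4 th 317.9 w 1.86 tip 49.0 D 60.9 F 2.96
row(tool y) 2.8 th 328.4 w 1.81 tip 52.0 D 63.9 F 2.97
row(tool y) 2.0 th 338.7 w 1.76 tip 54.1 D 66.1 F 2.97
row(tool y) 1.1 th 348.6 w 1.72 tip 55.4 D 67.4 F 3.0
row(tool y) 0.4 th 358.4 w 1.69 tip 56.0 D 68.0 F 3.0
```

Call:
apply_moves:
  increments:
    - [1,0,2.7,0,0]
    - [1,0,3.2,0,0]
    - [1,0,2.8,0,0]

```text
t: 11.5
eef_pos: [482.3, -73.8, 123.0]
tcp_rot: [-0.463, 1.571, 1.108]
ft_force: [-1.9, -0.3, -1.1]
opening: 0.229
```

```bash
python3 - <<'E'
from fb import *
upd([2.7,3.2,2.8])
E
```

```text
t 11.5 y z [-73.8 123. ] tip 53.0 F 1.68 F3 [-1.93 -0.28 -1.1 ]
fit th,w,off,I [ 4.200e-02  3.900e-02 -2.683e+00 -1.000e-03] res F [ 0.58 -0.28 -0.32  0.01 -0.31]
th 327.3 w 1.8
row(tool y) 1.9 th 337.4 w 1.75 tip 53.7 D 65.9 F 3.04
row(tool y) 1.3 th 347.4 w 1.71 tip 55.1 D 67.3 F 3.05
row(tool y) 0.4 th 357.1 w 1.68 tip 55.7 D 68.0 F 3.06
row(tool y) -0.3 th 366.7 w 1.67 tip 55.6 D 67.8 F 3.06
row(tool y) -1.1 th 376.2 w 1.66 tip 54.7 D 66.9 F 3.06
row(tool y) -1.9 th 385.7 w 1.67 tip 52.9 D 65.2 F 3.08
```

Call:
apply_moves:
  increments:
    - [1,0,0.6,0,0]
    - [1,0,1.1,0,0]
    - [1,0,0.3,0,0]

```text
t: 11.8
eef_pos: [480.5, -73.7, 122.9]
tcp_rot: [1.111, 1.57, 2.682]
ft_force: [-2.7, -0.2, -1.5]
opening: 0.23
```

```bash
python3 - <<'E'
import re
s=open('fb.py').read()
s=s.replace("    json.dump","    o=sim(x); de=np.mean([t-o[k-1][2] for k,t,F in L['obs'][-3:]]); print('tip bias',de.round(2)); comps=comps+de\n    json.dump")
open('fb.py','w').write(s)
from fb import *
upd([.6,1.1,.3])
E
```

```text
t 11.8 y z [-73.7 122.9] tip 54.8 F 2.47 F3 [-2.72 -0.21 -1.52]
fit th,w,off,I [ 4.100e-02  4.100e-02 -2.775e+00 -2.000e-03] res F [ 0.6  -0.26 -0.29  0.03 -0.29 -0.12]
th 357.1 w 1.68
tip bias 1.17
row(tool y) 0.0 th 366.6 w 1.66 tip 54.2 D 67.8 F 3.41
row(tool y) -1.1 th 376.1 w 1.65 tip 53.3 D 66.9 F 3.39
row(tool y) -1.8 th 385.6 w 1.66 tip 51.7 D 65.3 F 3.4
row(tool y) -2.5 th 395.1 w 1.68 tip 49.4 D 63.0 F 3.41
row(tool y) -3.0 th 404.8 w 1.71 tip 46.5 D 60.1 F 3.41
row(tool y) -3.5 th 414.7 w 1.74 tip 43.1 D 56.7 F 3.41
```

```bash
sed -i 's/^CX=650.3/CX=653.0/' plan.py; python3 - <<'E'
import json
L=json.load(open('log.json')); L['tip']+=3.7;L['cmd']+=3.7
for o in L['obs']: o[1]+=2.7
json.dump(L,open('log.json','w'))
from fb import *
upd([])
E
```

```text
fit th,w,off,I [ 0.037  0.047 -0.257 -0.001] res F [ 0.65 -0.18 -0.24  0.09 -0.26 -0.08]
th 358.6 w 1.76
tip bias 0.17
row(tool y) -0.4 th 368.6 w 1.75 tip 57.6 D 67.7 F 2.53
row(tool y) -1.3 th 378.6 w 1.74 tip 56.5 D 66.5 F 2.52
row(tool y) -2.1 th 388.6 w 1.75 tip 54.6 D 64.6 F 2.51
row(tool y) -2.8 th 398.7 w 1.77 tip 51.9 D 62.0 F 2.52
row(tool y) -3.4 th 408.9 w 1.79 tip 48.7 D 58.7 F 2.53
row(tool y) -3.7 th 419.2 w 1.81 tip 45.0 D 55.1 F 2.52
```

Call:
apply_moves:
  increments:
    - [1,0,-0.4,0,0]
    - [1,0,-1.3,0,0]
    - [1,0,-2.1,0,0]
    - [1,0,-2.8,0,0]

```text
t: 12.2
eef_pos: [487.4, -73.7, 122.9]
tcp_rot: [1.015, 1.57, 2.586]
ft_force: [-4.0, 0.7, -1.2]
opening: 0.23
```

```bash
python3 - <<'E'
from fb import *
upd([-.4,-1.3,-2.1,-2.8])
E
```

```text
t 12.2 y z [-73.7 122.9] tip 50.6 F 3.77 F3 [-4.02  0.69 -1.19]
fit th,w,off,I [ 0.074  0.002  0.242 -0.098] res F [ 0.52 -0.35 -0.42  0.15 -0.22 -0.19  0.53]
th 393.9 w 1.7
tip bias -0.43
row(tool y) -0.5 th 403.7 w 1.72 tip 50.9 D 60.4 F 2.39
row(tool y) -3.4 th 413.6 w 1.75 tip 48.2 D 57.1 F 2.24
row(tool y) -3.8 th 423.7 w 1.77 tip 44.5 D 53.4 F 2.25
row(tool y) -3.1 th 433.9 w 1.8 tip 41.2 D 49.9 F 2.2
row(tool y) -1.3 th 444.2 w 1.8 tip 39.5 D 48.2 F 2.19
row(tool y) 0.3 th 454.5 w 1.78 tip 39.4 D 48.1 F 2.17
```

Call:
apply_moves:
  increments:
    - [1,0,0.4,0,0]
    - [1,0,-2.8,0,0]

```text
t: 12.4
eef_pos: [489.7, -73.6, 122.9]
tcp_rot: [0.754, 1.571, 2.325]
ft_force: [-3.1, 1.6, -0.7]
opening: 0.226
```

```bash
python3 - <<'E'
from fb import *
upd([.4,-2.8])
E
```

```text
t 12.4 y z [-73.6 122.9] tip 48.3 F 2.84 F3 [-3.09  1.58 -0.7 ]
fit th,w,off,I [ 0.092 -0.012  0.379 -0.178] res F [ 0.48 -0.38 -0.47  0.16 -0.19 -0.2   0.35  0.3 ]
th 410.7 w 1.7
tip bias -0.96
row(tool y) -3.4 th 420.5 w 1.73 tip 46.3 D 54.6 F 2.09
row(tool y) -3.5 th 430.5 w 1.75 tip 42.8 D 50.9 F 2.05
row(tool y) -1.8 th 440.6 w 1.76 tip 40.6 D 48.7 F 2.02
row(tool y) -0.3 th 450.7 w 1.75 tip 40.0 D 48.0 F 2.01
row(tool y) 1.2 th 460.6 w 1.73 tip 40.8 D 48.8 F 1.99
row(tool y) 2.8 th 470.4 w 1.68 tip 43.3 D 51.2 F 1.97
```

```bash
sed -i 's/tau=.025/tau=.006/' plan.py; python3 - <<'E'
import json
L=json.load(open('log.json')); L['tip']-=.8;L['cmd']-=.8
json.dump(L,open('log.json','w'))
from fb import *
o=run(L['th'],L['w'],L['tip'],L['cmd'],L['rows'])[4]; print([round(t-o[k-1][2],2) for k,t,F in L['obs']])
upd([])
E
```

```text
[0.46, 0.03, -0.36, 0.45, 0.67, 0.41, -0.02, 0.13]
fit th,w,off,I [ 0.096 -0.021  0.374 -0.184] res F [ 0.49 -0.41 -0.48  0.16 -0.21 -0.21  0.36  0.33]
th 411.0 w 1.71
tip bias 0.17
row(tool y) -3.2 th 420.9 w 1.74 tip 45.0 D 54.4 F 2.37
row(tool y) -3.6 th 431.0 w 1.77 tip 41.4 D 50.8 F 2.34
row(tool y) -2.1 th 441.2 w 1.78 tip 39.3 D 48.6 F 2.33
row(tool y) -0.5 th 451.4 w 1.77 tip 38.7 D 48.0 F 2.32
row(tool y) 1.1 th 461.5 w 1.74 tip 39.8 D 49.0 F 2.3
row(tool y) 2.6 th 471.3 w 1.69 tip 42.3 D 51.5 F 2.29
```

Call:
apply_moves:
  increments:
    - [1,0,-2.8,0,0]
    - [1,0,-3.5,0,0]
    - [1,0,-2.2,0,0]

```text
t: 12.7
eef_pos: [498.7, -73.8, 123.0]
tcp_rot: [-1.649, 1.57, -0.078]
ft_force: [-3.5, -0.5, -0.7]
opening: 0.23
```

```bash
python3 - <<'E'
from fb import *
upd([-2.8,-3.5,-2.2])
E
```

```text
t 12.7 y z [-73.8 123. ] tip 39.3 F 3.28 F3 [-3.53 -0.49 -0.71]
fit th,w,off,I [ 0.109 -0.02   0.542 -0.283] res F [ 0.44 -0.41 -0.5   0.08 -0.25 -0.24  0.2   0.06  0.69]
th 437.8 w 1.76
tip bias -0.1
row(tool y) -0.4 th 447.9 w 1.75 tip 39.2 D 48.0 F 2.21
row(tool y) 0.5 th 457.9 w 1.73 tip 39.7 D 48.5 F 2.19
row(tool y) 2.0 th 467.6 w 1.68 tip 41.6 D 50.4 F 2.17
row(tool y) 3.3 th 477.0 w 1.61 tip 44.9 D 53.7 F 2.18
row(tool y) 3.3 th 486.0 w 1.53 tip 48.2 D 57.0 F 2.18
row(tool y) 2.9 th 494.6 w 1.46 tip 51.1 D 59.9 F 2.19
```

```bash
python3 - <<'E'
from h import *
t=status.state()['t'];c=snap('scene','y0');print(t,blank(c),status.state()['t'],status.state()['ft_force'],status.state()['eef_pos'])
E
```

```text
12.7 (np.float64(-154.99452005260434), np.float64(2087.6118906684524), array([128.,  23.])) 12.75 [-2.49825379 -0.10063332 -1.97206647] [498.90066975 -73.85433194 122.93627124]
```

```bash
python3 - <<'E'
s=open('h.py').read()
s=s.replace("H=cv2.convexHull(cv2.findNonZero(q))","H=cv2.convexHull(max(cv2.findContours(q,cv2.RETR_EXTERNAL,cv2.CHAIN_APPROX_NONE)[0],key=cv2.contourArea))")
open('h.py','w').write(s)
from h import *
for n in('w0','w3','x0','x1','x2','y0'): print(n,blank(load(n)))
E
```

```text
w0 (np.float64(-3.068318776292614), np.float64(2.3410433173746275), array([34., 23.]))
w3 (np.float64(12.020689894931008), np.float64(4.4122586581324), array([21., 38.]))
x0 (np.float64(88.88842958489552), np.float64(2.73481051572524), array([ 23., 160.]))
x1 (np.float64(93.42927022516788), np.float64(4.836595992269338), array([ 23., 155.]))
x2 (np.float64(100.42882328210793), np.float64(8.075466316301615), array([ 22., 142.]))
y0 (np.float64(76.17938573095986), np.float64(5.500297731186886), array([ 21., 152.]))
```

```bash
mv log.json log1.json; python3 - <<'E'
from fb import *
upd([],anchor=dict(th=float(np.radians(441.5-360)),w=1.75,tip=39.2,cmd=39.2,rows=[0],obs=[]),I=.11) if 0 else None
import json
json.dump(dict(th=float(np.radians(441.5)),w=1.75,tip=39.2,cmd=39.2,rows=[],obs=[]),open('log.json','w'))
plan(np.radians(441.5),1.75,39.2,39.2,8,[9.5]*8,.11)
E
```

```text
row(tool y) -0.7 th 451.5 w 1.74 tip 38.5 D 48.0 F 2.37
row(tool y) 1.1 th 461.4 w 1.71 tip 39.6 D 49.0 F 2.34
row(tool y) 2.5 th 471.1 w 1.66 tip 42.0 D 51.4 F 2.34
row(tool y) 3.5 th 480.4 w 1.6 tip 45.5 D 54.9 F 2.35
row(tool y) 3.2 th 489.4 w 1.54 tip 48.7 D 58.1 F 2.35
row(tool y) 2.8 th 498.1 w 1.48 tip 51.5 D 61.0 F 2.36
row(tool y) 2.4 th 506.4 w 1.43 tip 53.9 D 63.4 F 2.35
row(tool y) 1.9 th 514.5 w 1.39 tip 55.8 D 65.3 F 2.35
```

Call:
apply_moves:
  increments:
    - [1,0,-0.5,0,0]
    - [1,0,1,0,0]
    - [1,0,2.4,0,0]

```text
t: 13.05
eef_pos: [495.2, -73.8, 122.9]
tcp_rot: [-1.662, 1.571, -0.091]
ft_force: [-3.3, -0.6, -1.1]
opening: 0.231
```

```bash
python3 - <<'E'
from fb import *
upd([-.5,1,2.4],I=.11)
E
```

```text
t 13.05 y z [-73.8 122.9] tip 42.8 F 3.04 F3 [-3.29 -0.58 -1.14]
fit th,w,off,I [0.034 0.018 1.826 0.002] res F [0.22]
th 473.2 w 1.67
tip bias 0.77
row(tool y) 5.4 th 482.6 w 1.6 tip 47.3 D 55.7 F 2.09
row(tool y) 3.1 th 491.6 w 1.55 tip 50.5 D 58.9 F 2.09
row(tool y) 2.8 th 500.3 w 1.5 tip 53.3 D 61.7 F 2.08
row(tool y) 2.3 th 508.8 w 1.46 tip 55.6 D 64.0 F 2.08
row(tool y) 1.7 th 517.0 w 1.42 tip 57.3 D 65.8 F 2.1
row(tool y) 1.3 th 525.1 w 1.38 tip 58.6 D 67.0 F 2.09
```

Call:
apply_moves:
  increments:
    - [1,0,4.4,0,0]
    - [1,0,3.1,0,0]

```text
t: 13.25
eef_pos: [487.3, -73.7, 122.9]
tcp_rot: [0.608, 1.571, 2.179]
ft_force: [-3.0, -2.1, -2.3]
opening: 0.228
```

```bash
python3 - <<'E'
from fb import *
upd([4.4,3.1],I=.11)
E
```

```text
t 13.25 y z [-73.7 122.9] tip 50.7 F 2.74 F3 [-2.99 -2.06 -2.25]
fit th,w,off,I [0.035 0.026 2.142 0.007] res F [0.12 0.14]
th 491.9 w 1.55
tip bias 1.0
row(tool y) 3.9 th 500.6 w 1.5 tip 53.3 D 61.7 F 2.09
row(tool y) 2.3 th 509.0 w 1.45 tip 55.7 D 64.0 F 2.07
row(tool y) 1.7 th 517.2 w 1.41 tip 57.4 D 65.8 F 2.09
row(tool y) 1.3 th 525.2 w 1.38 tip 58.7 D 67.1 F 2.07
row(tool y) 0.7 th 533.1 w 1.36 tip 59.5 D 67.8 F 2.08
row(tool y) 0.1 th 540.8 w 1.34 tip 59.6 D 68.0 F 2.1
```

Call:
apply_moves:
  increments:
    - [1,0,3.1,0,0]
    - [1,0,2.3,0,0]
    - [1,0,1.7,0,0]

```text
t: 13.55
eef_pos: [480.5, -73.7, 123.0]
tcp_rot: [-0.831, 1.571, 0.74]
ft_force: [-2.1, -0.7, -1.0]
opening: 0.229
```

```bash
python3 - <<'E'
from fb import *
upd([3.1,2.3,1.7],I=.11)
E
```

```text
t 13.55 y z [-73.7 123. ] tip 57.5 F 1.81 F3 [-2.06 -0.66 -0.98]
fit th,w,off,I [ 0.06   0.014  1.006 -0.019] res F [ 0.3   0.36 -0.53]
th 517.3 w 1.37
tip bias 0.95
row(tool y) 1.0 th 525.1 w 1.33 tip 57.7 D 67.0 F 2.34
row(tool y) 0.6 th 532.6 w 1.3 tip 58.3 D 67.8 F 2.37
row(tool y) 0.3 th 540.0 w 1.28 tip 58.6 D 68.0 F 2.35
row(tool y) -0.3 th 547.3 w 1.27 tip 58.3 D 67.8 F 2.37
row(tool y) -0.7 th 554.6 w 1.27 tip 57.6 D 67.1 F 2.37
row(tool y) -1.1 th 561.9 w 1.27 tip 56.5 D 66.0 F 2.37
```

Call:
apply_moves:
  increments:
    - [1,0,0.6,0,0]
    - [1,0,0.4,0,0]
    - [1,0,0.1,0,0]

```text
t: 13.85
eef_pos: [479.6, -73.7, 122.9]
tcp_rot: [0.722, 1.571, 2.293]
ft_force: [-3.5, -0.1, -0.9]
opening: 0.23
```

```bash
python3 - <<'E'
from fb import *
upd([.6,.4,.1],I=.11)
t=status.state()['t'];c=snap('scene','y1');print(t,blank(c),status.state()['t'],status.state()['ft_force'],status.state()['eef_pos'])
E
```

```text
t 13.85 y z [-73.7 122.9] tip 58.4 F 3.24 F3 [-3.49 -0.11 -0.87]
fit th,w,off,I [ 0.036 -0.011  1.903 -0.029] res F [ 0.24  0.29 -0.66  0.37]
th 537.9 w 1.27
tip bias 0.9
row(tool y) 1.6 th 545.2 w 1.25 tip 59.3 D 67.9 F 2.14
row(tool y) -0.6 th 552.3 w 1.25 tip 58.8 D 67.4 F 2.14
row(tool y) -1.0 th 559.5 w 1.25 tip 57.8 D 66.4 F 2.14
row(tool y) -1.4 th 566.6 w 1.25 tip 56.5 D 65.0 F 2.15
row(tool y) -1.7 th 573.8 w 1.27 tip 54.8 D 63.3 F 2.14
row(tool y) -2.1 th 581.1 w 1.28 tip 52.7 D 61.2 F 2.15
13.85 (np.float64(176.95887870644887), np.float64(1.7346318817903983), array([ 22., 159.])) 13.9 [-3.26692918 -0.08007289 -1.2900079 ] [479.62712567 -73.69445133 122.88678387]
```

Call:
apply_moves:
  increments:
    - [1,0,1.2,0,0]
    - [1,0,-0.3,0,0]
    - [1,0,-1.1,0,0]

```text
t: 14.2
eef_pos: [479.9, -73.7, 123.0]
tcp_rot: [-1.334, 1.571, 0.237]
ft_force: [-2.5, 0.2, -1.6]
opening: 0.23
```

```bash
cp log.json log2.json; python3 - <<'E'
import json
from fb import *
json.dump(dict(th=float(np.radians(540.5)),w=1.26,tip=58.4,cmd=58.4,rows=[],obs=[]),open('log.json','w'))
upd([1.2,-.3,-1.1],I=.11)
E
```

```text
t 14.2 y z [-73.7 123. ] tip 58.1 F 2.25 F3 [-2.5   0.22 -1.64]
fit th,w,off,I [-0.007 -0.004  0.723 -0.   ] res F [0.09]
th 561.5 w 1.24
tip bias -0.12
row(tool y) -2.4 th 568.6 w 1.25 tip 55.9 D 64.6 F 2.18
row(tool y) -1.8 th 575.8 w 1.26 tip 54.1 D 62.8 F 2.18
row(tool y) -2.2 th 583.1 w 1.28 tip 51.9 D 60.6 F 2.19
row(tool y) -2.4 th 590.5 w 1.3 tip 49.5 D 58.2 F 2.18
row(tool y) -2.7 th 598.0 w 1.33 tip 46.8 D 55.5 F 2.18
row(tool y) -2.9 th 605.7 w 1.36 tip 43.9 D 52.6 F 2.19
```

Call:
apply_moves:
  increments:
    - [1,0,-2.1,0,0]
    - [1,0,-1.9,0,0]
    - [1,0,-2.3,0,0]

```text
t: 14.5
eef_pos: [486.3, -73.7, 122.9]
tcp_rot: [0.571, 1.571, 2.142]
ft_force: [-2.5, 0.4, -2.3]
opening: 0.229
```

```bash
python3 - <<'E'
from fb import *
upd([-2.1,-1.9,-2.3],I=.11)
E
```

```text
t 14.5 y z [-73.7 122.9] tip 51.7 F 2.27 F3 [-2.52  0.4  -2.28]
fit th,w,off,I [-0.002  0.004  0.601 -0.   ] res F [ 0.14 -0.07]
th 583.7 w 1.29
tip bias -0.21
row(tool y) -2.8 th 591.1 w 1.31 tip 49.2 D 58.0 F 2.2
row(tool y) -2.7 th 598.7 w 1.34 tip 46.5 D 55.3 F 2.2
row(tool y) -2.9 th 606.4 w 1.36 tip 43.6 D 52.4 F 2.2
row(tool y) -2.4 th 614.3 w 1.38 tip 41.2 D 49.9 F 2.18
row(tool y) -1.4 th 622.2 w 1.39 tip 39.8 D 48.4 F 2.18
row(tool y) -0.4 th 630.2 w 1.38 tip 39.3 D 48.0 F 2.17
```

Call:
apply_moves:
  increments:
    - [1,0,-2.7,0,0]
    - [1,0,-2.7,0,0]
    - [1,0,-2.9,0,0]
    - [1,0,-2.4,0,0]

```text
t: 14.9
eef_pos: [497.1, -73.7, 122.9]
tcp_rot: [-0.575, 1.571, 0.996]
ft_force: [-2.5, 0.6, -0.4]
opening: 0.229
```

```bash
python3 - <<'E'
from fb import *
upd([-2.7,-2.7,-2.9,-2.4],I=.11)
E
```

```text
t 14.9 y z [-73.7 122.9] tip 40.9 F 2.29 F3 [-2.54  0.61 -0.43]
fit th,w,off,I [-0.001  0.009  0.533 -0.001] res F [ 0.16 -0.03 -0.06]
th 614.6 w 1.39
tip bias -0.27
row(tool y) -1.5 th 622.6 w 1.39 tip 39.8 D 48.4 F 2.17
row(tool y) -0.4 th 630.5 w 1.38 tip 39.3 D 48.0 F 2.17
row(tool y) 0.6 th 638.4 w 1.36 tip 39.9 D 48.5 F 2.16
row(tool y) 1.5 th 646.0 w 1.32 tip 41.3 D 49.9 F 2.14
row(tool y) 2.4 th 653.5 w 1.27 tip 43.7 D 52.3 F 2.14
row(tool y) 2.6 th 660.6 w 1.21 tip 46.3 D 55.0 F 2.16
```

Call:
apply_moves:
  increments:
    - [1,0,-1.5,0,0]
    - [1,0,-0.4,0,0]
    - [1,0,0.6,0,0]
    - [1,0,1.5,0,0]

```text
t: 15.3
eef_pos: [496.6, -73.8, 122.9]
tcp_rot: [-1.679, 1.571, -0.108]
ft_force: [-2.7, -0.5, -1.3]
opening: 0.232
```

```bash
python3 - <<'E'
from fb import *
upd([-1.5,-.4,.6,1.5],I=.11)
E
```

```text
t 15.3 y z [-73.8 122.9] tip 41.4 F 2.44 F3 [-2.69 -0.5  -1.31]
fit th,w,off,I [ 0.005  0.02   0.747 -0.003] res F [ 0.13 -0.03 -0.06  0.05]
th 647.1 w 1.32
tip bias -0.21
row(tool y) 2.9 th 654.5 w 1.27 tip 44.2 D 52.7 F 2.12
row(tool y) 2.7 th 661.6 w 1.21 tip 46.9 D 55.4 F 2.1
row(tool y) 2.4 th 668.4 w 1.16 tip 49.3 D 57.8 F 2.11
row(tool y) 2.1 th 674.9 w 1.11 tip 51.4 D 60.0 F 2.13
row(tool y) 1.9 th 681.0 w 1.06 tip 53.3 D 61.9 F 2.13
row(tool y) 1.7 th 687.0 w 1.01 tip 55.0 D 63.5 F 2.11
```

Call:
apply_moves:
  increments:
    - [1,0,2.7,0,0]
    - [1,0,2.5,0,0]
    - [1,0,2.3,0,0]

```text
t: 15.6
eef_pos: [488.9, -73.8, 123.0]
tcp_rot: [-1.179, 1.571, 0.391]
ft_force: [-1.4, -1.5, -0.7]
opening: 0.235
```

```bash
python3 - <<'E'
from fb import *
upd([2.7,2.5,2.3],I=.11)
E
```

```text
t 15.6 y z [-73.8 123. ] tip 49.1 F 1.15 F3 [-1.4  -1.52 -0.7 ]
fit th,w,off,I [-0.005 -0.051 -0.03   0.015] res F [ 0.25 -0.07 -0.17  0.54 -0.55]
th 663.2 w 1.18
tip bias -0.0
row(tool y) -0.0 th 669.8 w 1.13 tip 48.9 D 58.3 F 2.34
row(tool y) 2.1 th 676.2 w 1.08 tip 50.9 D 60.4 F 2.36
row(tool y) 1.8 th 682.2 w 1.03 tip 52.7 D 62.2 F 2.36
row(tool y) 1.5 th 687.9 w 0.98 tip 54.2 D 63.8 F 2.37
row(tool y) 1.3 th 693.4 w 0.93 tip 55.5 D 65.0 F 2.37
row(tool y) 1.0 th 698.6 w 0.9 tip 56.6 D 66.1 F 2.37
```

Call:
apply_moves:
  increments:
    - [1,0,-0.5,0,0]
    - [1,0,1.5,0,0]

```text
t: 15.8
eef_pos: [488.1, -73.8, 122.9]
tcp_rot: [-0.693, 1.571, 0.878]
ft_force: [-2.7, -0.9, -1.5]
opening: 0.231
```

```bash
python3 - <<'E'
from fb import *
upd([-.5,1.5],I=.11)
E
```

```text
t 15.8 y z [-73.8 122.9] tip 49.9 F 2.49 F3 [-2.74 -0.91 -1.48]
fit th,w,off,I [-0.005 -0.057 -0.088  0.016] res F [ 0.26 -0.07 -0.18  0.57 -0.5  -0.09]
th 675.8 w 1.07
tip bias 0.13
row(tool y) 2.6 th 681.8 w 1.02 tip 52.4 D 62.1 F 2.42
row(tool y) 1.5 th 687.5 w 0.97 tip 53.9 D 63.6 F 2.42
row(tool y) 1.3 th 692.9 w 0.93 tip 55.2 D 64.9 F 2.42
row(tool y) 1.0 th 698.1 w 0.89 tip 56.3 D 66.0 F 2.42
row(tool y) 0.8 th 703.1 w 0.85 tip 57.1 D 66.8 F 2.42
row(tool y) 0.6 th 707.8 w 0.82 tip 57.7 D 67.4 F 2.42
```

Call:
apply_moves:
  increments:
    - [1,0,2.1,0,0]
    - [1,0,1.4,0,0]
    - [1,0,1.2,0,0]
    - [1,0,0.9,0,0]

```text
t: 16.2
eef_pos: [482.4, -73.7, 122.9]
tcp_rot: [0.272, 1.571, 1.843]
ft_force: [-2.8, -0.5, -1.0]
opening: 0.227
```

```bash
python3 - <<'E'
from fb import *
upd([2.1,1.4,1.2,.9],I=.11)
E
```

```text
t 16.2 y z [-73.7 122.9] tip 55.6 F 2.52 F3 [-2.77 -0.48 -1.01]
fit th,w,off,I [-0.005 -0.057 -0.112  0.013] res F [ 0.26 -0.07 -0.18  0.58 -0.49 -0.08 -0.04]
th 698.0 w 0.88
tip bias 0.16
row(tool y) 1.5 th 702.9 w 0.84 tip 56.9 D 66.7 F 2.45
row(tool y) 0.6 th 707.6 w 0.81 tip 57.6 D 67.3 F 2.44
row(tool y) 0.4 th 712.1 w 0.78 tip 58.0 D 67.7 F 2.44
row(tool y) 0.2 th 716.5 w 0.76 tip 58.2 D 67.9 F 2.44
row(tool y) 0.0 th 720.8 w 0.74 tip 58.2 D 68.0 F 2.45
row(tool y) -0.1 th 725.1 w 0.73 tip 58.1 D 67.9 F 2.45
```

Call:
apply_moves:
  increments:
    - [1,0,0.9,0,0]
    - [1,0,0.6,0,0]
    - [1,0,0.4,0,0]
    - [1,0,0.2,0,0]
    - [1,0,0,0,0]
    - [1,0,0,0,0]

```text
t: 16.8
eef_pos: [480.4, -73.7, 122.9]
tcp_rot: [-0.542, 1.571, 1.029]
ft_force: [-2.7, 0.0, -0.8]
opening: 0.233
```

```bash
python3 - <<'E'
from fb import *
upd([.9,.6,.4,.2,0,0],I=.11)
E
```

```text
t 16.8 y z [-73.7 122.9] tip 57.6 F 2.43 F3 [-2.68  0.02 -0.79]
fit th,w,off,I [-0.009 -0.053 -0.193  0.017] res F [ 0.28 -0.05 -0.16  0.6  -0.48 -0.07 -0.03 -0.1 ]
th 725.3 w 0.73
tip bias 0.04
row(tool y) 0.3 th 729.5 w 0.73 tip 57.9 D 67.6 F 2.43
row(tool y) -0.5 th 733.7 w 0.72 tip 57.4 D 67.2 F 2.45
row(tool y) -0.5 th 737.8 w 0.73 tip 56.9 D 66.7 F 2.44
row(tool y) -0.7 th 742.0 w 0.73 tip 56.2 D 66.0 F 2.44
row(tool y) -0.9 th 746.2 w 0.74 tip 55.3 D 65.1 F 2.45
row(tool y) -0.9 th 750.5 w 0.75 tip 54.4 D 64.2 F 2.43
```

Call:
apply_moves:
  increments:
    - [1,0,4,0,0]
    - [1,0,12,0,0]
    - [1,0,16,0,0]
    - [1,-10,10,0,0]
    - [1,-25,0,0,0]
    - [1,-35,0,0,0]
    - [1,-35,0,0,0]
    - [1,-25,0,0,0]
    - [1,-10,0,0,0]
    - [1,0,0,0,0]

```text
t: 17.8
eef_pos: [438.5, -73.8, 264.0]
tcp_rot: [-1.844, 1.568, -0.273]
ft_force: [-0.2, 0.1, -1.7]
opening: 0.23
```

```bash
python3 - <<'E'
from h import *
p,R,s,u=rep()
for i in range(2):
    t=status.state()['t'];c=snap('scene','z%d'%i); print(t,blank(c),proj(c,p+115*u))
cv2.imwrite('pics/final.png',cv2.resize(c['pixels'][60:360,180:560,::-1],None,fx=2,fy=2))
E
```

```text
t 17.8 p [438.5 -73.8 264. ] az 90.01 F [-0.23  0.06 -1.7 ] op 0.23 tip [553.5 -73.8 264. ]
17.8 (np.float64(22.5502041521639), np.float64(5.94233302055724), array([21., 50.])) [311.38082639 185.1700445 ]
17.85 (np.float64(23.22940588869392), np.float64(6.506977168949792), array([21., 49.])) [311.38082639 185.1700445 ]
```

View pics/final.png

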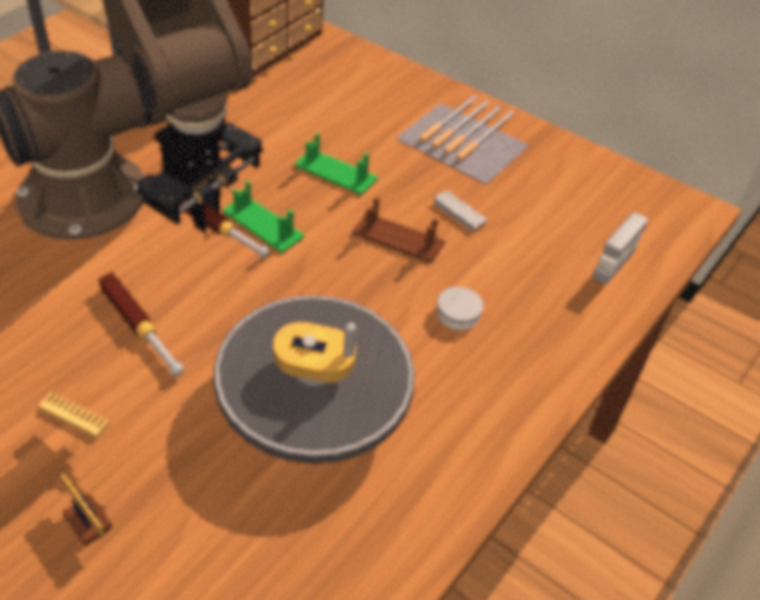

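The final picture shows the burnisher held in the gripper, clear above and beside the wheel (tip ~(311,185) in the full frame). The wheel is still creeping round and the comb, tin, cover, clip and decoys haven't moved.

```bash
python3 -c "
from h import *
rep(); print(env.job_done())"
```

```text
t 17.9 p [437.9 -73.7 262.1] az 90.01 F [-1.08  0.26 -1.58] op 0.226 tip [552.9 -73.7 262.1]
the job is handed in; nothing more can be done
None
```

The job is done and handed in at about 18 s of the 51 s allowed; no verdict came back.

- **Grip and spin:** I took the smaller burnisher from the dark rest and pushed the knob with its tip at up to about 6 N. The wheel coasted freely for about 1.8 s. Over that coast the camera gave about 2.0 rad/s, or a turn in about 3.1 s.
- **Rim contact:** I followed the rim from about 10.2 s to 16.8 s. The readings I took, about one every 0.2 to 0.6 s, ran from 1.15 N to 3.8 N and mostly sat around 2.3 N.
- **Finish:** The burnisher is lifted to about 262 mm, above the 199 mm knob, and still held. The last picture shows the bystanders in place.

**Less certain:**
- **Force noise:** The force readings carry about 0.4 N of noise. Four readings sat near the limits: 1.2 N at 10.2 s, 1.3 N at 10.6 s, 3.8 N at 12.2 s and 1.15 N at 15.6 s. A brief excursion outside 1 to 4 N there can't be ruled out, and the force between readings was only modelled.
- **Rim position:** The rim's distance differed from my model by up to about 3 mm depending on which end of the blank faced the tip. I corrected for this from the force readings.
- **Wheel speed at the end:** My model said about 0.73 rad/s when contact ended. The camera a second later suggested roughly 0.25 to 0.3 rad/s, so the wheel ran slower than modelled but was still turning.

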